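# Check the scraper gap of a coating rig with a feeler

## Task

Check the gap under the coating rig's scraper bar with the feeler of middle thickness, which should go in with a light drag. Set it on the bed plate on the robot's side of the bridge, slide it nose first through the gap until its nose shows clearly beyond the far face of the bridge and the bar rests on it, then let go and leave it flat there. Leave the thin and the thick feeler where they lie.

Things in the scene. Friction and masses are not known exactly. Their poses are not given: they have to be found in the camera images.
- medium_grip (a point): Feeler to use: steel blade 9 mm thick, 26 wide, 115 long, lying flat; upright grey grip fin on it, 34 mm along x, 12 along y, 44 tall. Loose, 0.08-0.17 kg. Point: middle of the fin, 26 mm above the blade's top face, 35 above its underside. x points to the nose (away from the robot), its tip 90 mm ahead; the last 20 mm taper on top from 9 to 5 mm. Blade ends 25 mm behind. z up.
- thin_grip (a point): Thin feeler, to be left alone: same shape, blade 4 mm thick (too loose for the gap). Point on its fin, 30 mm above the underside; axes alike. The three feelers lie side by side in any order, about 0.11 m apart.
- thick_grip (a point): Thick feeler, to be left alone: same shape, blade 16 mm thick (will not enter the gap). Point on its fin, 42 mm above the underside; axes alike.
- scraper (a point): Lowest line, at mid-width, of the rig's steel scraper bar (24 mm diameter, 50 long, across the passage under the bridge). x along the passage, away from the robot; z up. At rest 6 mm above the bed plate (12 above the bench). Sprung: rises up to 10 mm, about 2 N to start, 3 N at 3 mm; the feeler's tapered nose lifts it.
- rig: Aluminium coating rig, fixed on the bench. Origin on the bench under the scraper; axes as the scraper's. Bed plate 6 mm thick, 100 wide, from x = -140 to +45 mm. Bridge from x = -20 to +20 mm, 88 wide, 60 tall from the bench with its screws; its opening is 56 mm wide and 15 high over the bed. The feeler's fin stays before the bridge.
Not all that is in view belongs to the job. Leave any green look-alike of the part that bears medium_grip alone.

How it is judged:
By the outcome, as a careful person would: the job done as asked, in the order asked, and still so for the second after the job is handed in, with the robot touching nothing.
It also fails if it takes over 48 s, if anything falls off the work surface, if the arm or the gripper's body presses on something with over 40 N, if the wrist force passes 120 N, or if a joint passes its speed limit or range.

## Robot

A 6-joint arm with a two-finger parallel gripper is mounted at the origin on a cart in front of the work surface, level with it; the furniture and walls round the work are solid. World frame = base frame: x ahead of the robot, y to its left, z up, the work surface at z = 0. Lengths are in m, angles in rad, forces in N, time in s.
With the tool pointing down it reaches from about 0.375 to 0.9 m from the base axis. Payload 3.1 kg.
Tool frame: the origin (TCP) lies at the very end of the fingers, on their centre line; the grasp point (between the pads) lies 19 mm behind it; z points along the fingers, y is the direction in which the jaws open and shut (so a half turn about z gives the same grasp; the last joint's range is limited). The gripper opens to 87 mm and grips with 3 to 60 N. Pads are 19 mm wide; open, the fingers measure 117 mm over their backs; the gripper's body (75 mm by 190 mm) begins 51 mm behind the grasp point.
Start: joints at [1.123, 0.527, 1.433, -0, 1.181, -0.178], TCP at [0.166, 0.603, 0.223] pointing down, gripper open.
Joint ranges: [-3.08, 3.08], [-0.75, 2.2], [0.22, 2.44], [-1.43, 4.57], [0, 2.65], [-2.85, 2.85]. Speed limits (rad/s): [2.79, 2.79, 3.14, 3.14, 3.14, 3.14].

## Interface

Orientations are given as a unit quaternion [x, y, z, w].
In Python, from rig import robot, optics gives the robot as it stands.
- The arm moves only by the shell command python3 -m inch 'ROWS' [FORCE]. ROWS is JSON, a list of rows, each an object of numbers: "ax", "ay", "az": the turn, a rotation vector about the tool's x, y, z in rad; "dx", "dy", "dz": the shift along the tool's x, y, z in mm; "gripper": the opening in per cent of the stroke, from 0 (shut) to 100 (fully open). In form: [{"ax": .., "ay": .., "az": .., "dx": .., "dy": .., "dz": .., "gripper": ..}, ...]. A call has 1 to 8 rows; each row shifts and turns the commanded pose from where the row before left it, along the tool's axes as they then stand; what a row does not reach is not made up. A row lasts 1/10 s, in which the tool goes at most 50 mm and 8.59 degrees, less where a joint would pass 70% of its speed; a pose out of reach is approached as far as the arm can. A call with a gripper value outside its range is refused whole. The fingers move at their own pace and stop on an object; FORCE is the grip in N (left out, the last holds). Time passes only in rows, so rows that do not move let the fingers close. It gives the time, the measured TCP pose, the force and the opening at its end, in the units of the state.
- robot.get_obs(): the state, without advancing time (a new reading comes with each control period).
- optics.camera(name): name is "side" or "top" or "wrist"; returns a dict with "img" (480x640x3 uint8, red, green, blue), "depth" (480x640 float32, m along the optical axis (not along the pixel's ray), 0 where there is no reading), "camera_matrix" (3x3 intrinsics, pixels), "position" and "attitude" of the camera in the world. Camera axes: x right, y up, looking along -z (the intrinsics and any distortion apply to the point x, -y, -z); pixel columns grow to the right and rows downward; lengths in m; the calibration is good to about 2 mm. The wrist camera is an equidistant fisheye: a pixel r from the principal point sees the ray r / f radians off the axis. A picture is of the moment at which its call begins.
- robot.hand_in(): hands the job in, once; it reports no verdict.
The state is a dict: "time": time; "q": joint angles; "joint_velocities": joint speeds; "joint_torque": joint torques, N m; "position": TCP position; "tool_rot": TCP orientation; "ft_force": force on the tool from outside, world axes, zero at the start; "moment": the same for the moment, N m; "grip_width": finger opening in m.
Only numpy, scipy, OpenCV 4.12 (cv2) and the standard library are available. Lean on these libraries where they do the work, as an engineer would, in place of code of your own. Each camera call takes 0.05 s, during which the arm holds its last target.

## Working session

There is one attempt and no reset: what is moved stays moved. The work goes in short steps, Python scripts to look and compute and a shell command to move; the robot and the scene stay as the last step left them, time stands still between calls to the robot, and variables do not carry over. Pictures are saved under pics/ and viewed, and the job is handed in when it is done.

```bash
ls; mkdir -p pics; python3 - <<'E'
from rig import robot, optics
import cv2,numpy as np
o=robot.get_obs(); print(o)
for n in ["side","top"]:
    c=optics.camera(n); cv2.imwrite(f"pics/{n}0.png",c["img"][:,:,::-1]); np.savez(f"pics/{n}0.npz",**c)
    print(n,c["camera_matrix"],c["position"],c["attitude"],[k for k in c])
E
```

```text
pics
{'time': 0.0, 'q': array([ 1.12346417e+00,  5.28475613e-01,  1.43391936e+00, -2.30404790e-05,
        1.18138804e+00, -1.78498153e-01]), 'joint_velocities': array([ 4.86604385e-05,  1.61475919e-04, -1.23293999e-04,  1.63340241e-03,
        1.08938725e-04,  7.56336321e-04]), 'joint_torque': array([ 1.50534321e-03, -4.40042102e+01, -1.76591116e+01,  6.32895716e-02,
        5.85482048e-02, -1.78563528e-04]), 'position': array([0.16565523, 0.601877  , 0.22156041]), 'tool_rot': array([ 1.34008168e-01,  9.90979622e-01, -1.04527731e-03, -3.26997358e-04]), 'ft_force': array([-0.02281702, -0.1267901 , -0.12486016]), 'moment': array([ 0.00345441, -0.04911473, -0.00509153]), 'grip_width': 0.08717539897504571}
side [[492.37739755   0.         324.64242284]
 [  0.         492.37739755 242.26981718]
 [  0.           0.           1.        ]] [0.40707303 0.94066554 0.5550463 ] [-0.04171702  0.53450087  0.84296154 -0.04454602] ['img', 'depth', 'camera_matrix', 'position', 'attitude']
top [[595.81969042   0.         327.09779883]
 [  0.         595.81969042 247.45586846]
 [  0.           0.           1.        ]] [ 0.2662179  -0.10461903  1.30572521] [ 0.08068105 -0.07175034 -0.68170932  0.72361237] ['img', 'depth', 'camera_matrix', 'position', 'attitude']
```

View pics/side0.png

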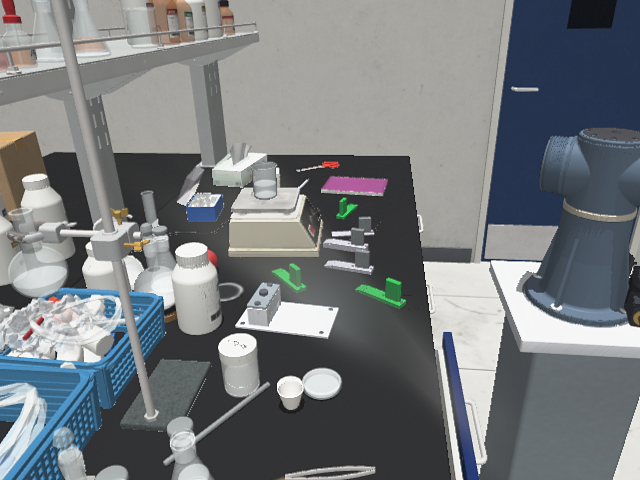

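View pics/top0.png

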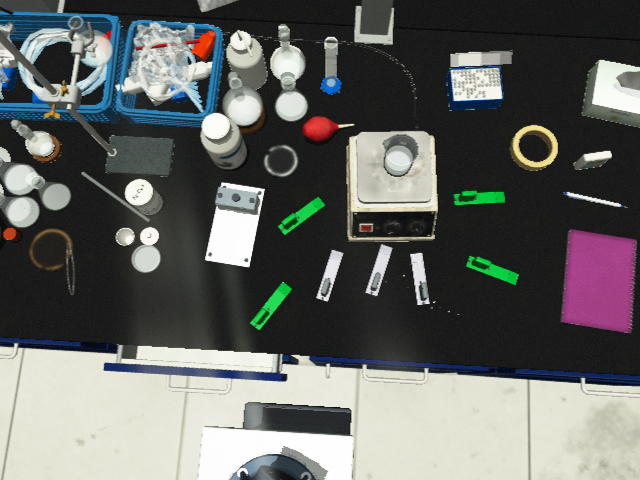

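The top view shows the rig at about (237,220), with its bridge at (238,198). Three grey feelers lie at (328,278), (378,272) and (420,280), and there are several green look-alikes. Next I'll measure their heights and poses from depth.

```bash
cat > h.py <<'E'
import numpy as np, cv2
from scipy.spatial.transform import Rotation as R
def cloud(c):
    K=c["camera_matrix"]; d=c["depth"]; v,u=np.mgrid[0:480,0:640]
    x=(u-K[0,2])/K[0,0]*d; y=(v-K[1,2])/K[1,1]*d
    P=np.stack([x,-y,-d],-1)
    return P@R.from_quat(c["attitude"]).as_matrix().T+c["position"]
def proj(c,p):
    K=c["camera_matrix"]; q=(np.asarray(p)-c["position"])@R.from_quat(c["attitude"]).as_matrix()
    return np.stack([K[0,2]+K[0,0]*q[...,0]/-q[...,2],K[1,2]+K[1,1]*q[...,1]/q[...,2]],-1)
def ray(c,u,v,z):
    K=c["camera_matrix"]; r=R.from_quat(c["attitude"]).as_matrix()@np.array([(u-K[0,2])/K[0,0],-(v-K[1,2])/K[1,1],-1])
    p=np.asarray(c["position"]); return p+r*(z-p[2])/r[2]
E
python3 - <<'E'
from h import *
for n in["top","side"]:
    c=dict(np.load(f"pics/{n}0.npz")); P=cloud(c)
    im=c["img"]
    boxes={"top":[(200,175,350,310),(310,235,450,315)],"side":[(225,265,345,345),(315,205,395,285)]}[n]
    for i,(a,b,e,f) in enumerate(boxes):
        s=5 if n=="top" else 6
        cv2.imwrite(f"pics/{n}c{i}.png",cv2.resize(im[b:f,a:e,::-1],None,fx=s,fy=s,interpolation=cv2.INTER_CUBIC))
c=dict(np.load("pics/top0.npz")); P=cloud(c)
for name,(a,b,e,f) in dict(A=(310,243,350,308),B=(360,238,397,302),C=(404,245,436,312),rig=(200,175,268,272)).items():
    Q=P[b:f,a:e].reshape(-1,3); I=c["img"][b:f,a:e].reshape(-1,3).astype(int)
    m=(I.min(1)>110)
    print(name,m.sum(),np.percentile(Q[m,2],[5,25,50,75,95]).round(4), np.median(Q[I.max(1)<40,2]).round(4),Q[m].mean(0).round(3))
E
```

```text
A 584 [0.0018 0.0072 0.0098 0.0123 0.0542] 0.0006 [ 0.489 -0.089  0.019]
B 679 [0.0092 0.0147 0.017  0.0209 0.061 ] 0.0006 [ 0.513 -0.195  0.026]
C 565 [-0.0007  0.0028  0.005   0.0072  0.0487] 0.0003 [ 0.496 -0.285  0.012]
rig 3307 [0.0026 0.0054 0.0076 0.0107 0.0548] 0.001 [0.584 0.13  0.023]
```

```bash
python3 -c "
import cv2
for f in ['topc0','topc1','sidec0','sidec1']:print(cv2.imread(f'pics/{f}.png').shape)"
```

```text
(675, 750, 3)
(400, 700, 3)
(480, 720, 3)
(480, 480, 3)
```

View pics/topc1.png

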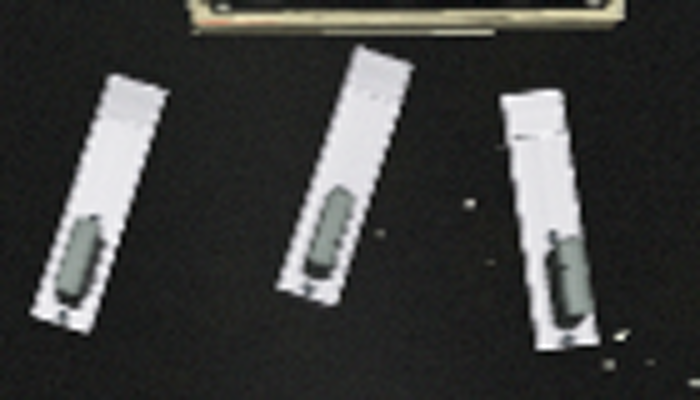

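View pics/topc0.png

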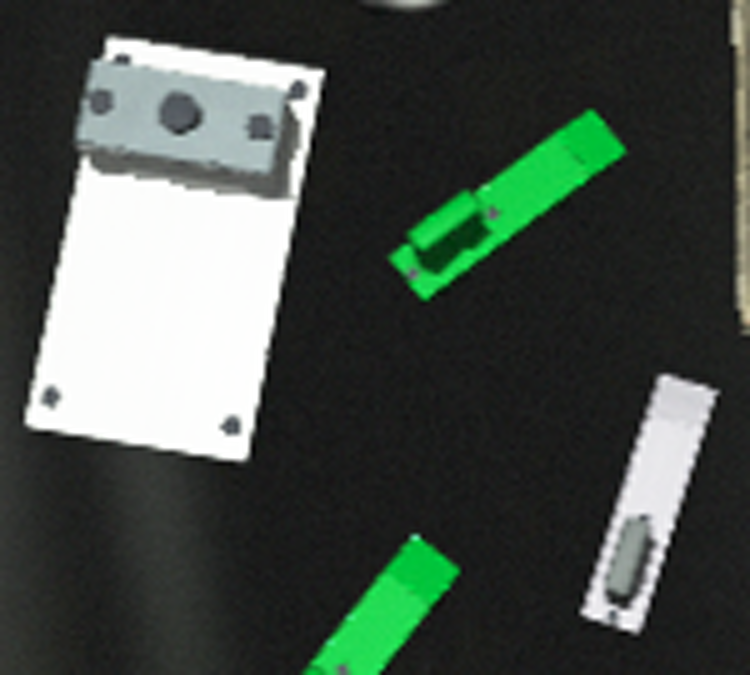

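View pics/sidec1.png

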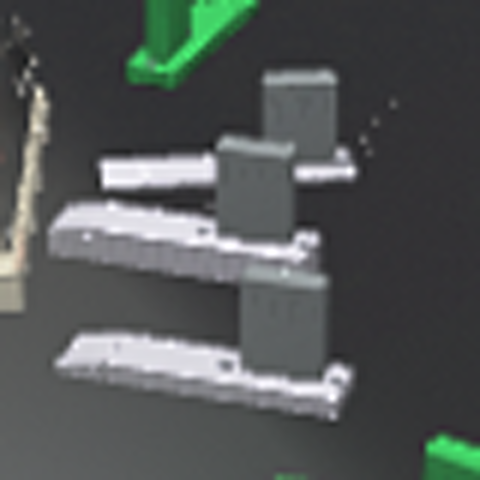

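The nearest feeler to the rig (A, left) has its blade top at about 9.8 mm and fin top at about 54 mm, so it is the medium one. B, in the middle, is thick, and C is thin. Next, the poses from corner pixels.

```bash
cat > m.py <<'E'
from h import *
c=dict(np.load("pics/top0.npz"))
def q(u,v,o,z): return ray(c,(u+.5)/5-.5+o[0],(v+.5)/5-.5+o[1],z)
o=(310,235)
nl=q(110,73,o,.005);nr=q(168,93,o,.005);bl=q(32,315,o,.009);br=q(90,334,o,.009)
print("feeler corners",nl,nr,bl,br)
n=(nl+nr)/2;b=(bl+br)/2;d=(n-b)[:2];L=np.linalg.norm(d);print("L",L,"w",np.linalg.norm(nl-nr),np.linalg.norm(bl-br),"yaw",np.degrees(np.arctan2(d[1],d[0])))
print("grip xy",b[:2]+d/L*25*.001*L/.115)
o=(200,175)
fl=q(107,38,o,.006);fr=q(325,70,o,.006);bl=q(25,427,o,.006);br=q(248,462,o,.006)
f=(fl+fr)/2;b=(bl+br)/2;d=(f-b)[:2];L=np.linalg.norm(d);print("rig",f,b,"L",L,"w",np.linalg.norm(fl-fr),np.linalg.norm(bl-br),"yaw",np.degrees(np.arctan2(d[1],d[0])))
y1=fl-fr;y1=y1+bl-br;print("yaw from ends",np.degrees(np.arctan2(-y1[0],y1[1])))
print("scraper",b[:2]+d*140/185)
E
python3 m.py
python3 - <<'E'
from h import *
# depth-based: fin top of A, and bridge top
for n,(a,b,e,f) in dict(top=(310,243,350,308),side=(350,245,376,275)).items():
    c=dict(np.load(f"pics/{n}0.npz")); P=cloud(c)[b:f,a:e].reshape(-1,3)
    m=(P[:,2]>.045)&(P[:,2]<.06); print(n,m.sum(),P[m].mean(0),P[m].min(0),P[m].max(0))
for n,(a,b,e,f) in dict(top=(205,178,265,215),side=(240,275,290,335)).items():
    c=dict(np.load(f"pics/{n}0.npz")); P=cloud(c)[b:f,a:e].reshape(-1,3)
    m=(P[:,2]>.040)&(P[:,2]<.07); r=cv2.minAreaRect(P[m,:2].astype(np.float32)*1000);print(n,m.sum(),P[m].mean(0),r)
E
```

```text
feeler corners [ 0.54761688 -0.08967748  0.005     ] [ 0.54002939 -0.11603607  0.005     ] [ 0.43656548 -0.06200231  0.009     ] [ 0.42974292 -0.08784137  0.009     ]
L 0.11414015337528172 w 0.02742891300960956 0.026724597714263824 yaw -14.16661087390536
grip xy [ 0.45721266 -0.08099465]
rig [0.68453308 0.12194575 0.006     ] [0.50123188 0.14078553 0.006     ] L 0.18426683661365592 w 0.10150882590555901 0.10107789954729855 yaw -5.86827954162842
yaw from ends -5.491574320977649
scraper [0.6399463 0.1265284]
top 91 [ 0.45623843 -0.08135439  0.05298752] [ 0.44007097 -0.08901987  0.04562164] [ 0.47402643 -0.07288621  0.05927679]
side 79 [ 0.4546431  -0.07577327  0.05093357] [ 0.43861061 -0.0886703   0.04506903] [ 0.47113115 -0.0664462   0.0557798 ]
top 751 [0.63836333 0.12439955 0.05292008] ((640.3958740234375, 125.49838256835938), (88.6898422241211, 41.95822525024414), 83.08101654052734)
side 659 [0.63602751 0.13829361 0.05193212] ((638.0738525390625, 129.1036376953125), (90.70845794677734, 40.9584846496582), 84.60086059570312)
```

View pics/sidec0.png

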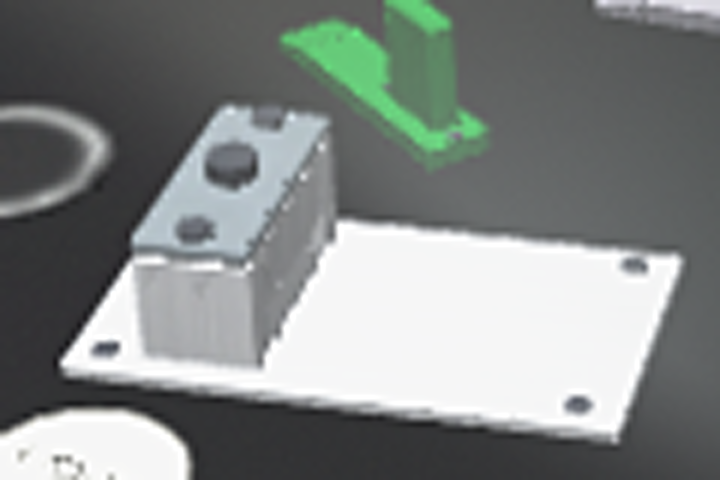

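```bash
cat > go.py <<'E'
import sys
from h import *
from rig import robot
# usage: go.py x y z yawdeg  -> tool-frame shift (mm) and az needed; yaw = direction of line perpendicular to jaws(x)
o=robot.get_obs(); p=np.array(o["position"]); M=R.from_quat(o["tool_rot"]).as_matrix()
print("t",o["time"],"p",p.round(4),"w",round(o["grip_width"],4),"F",o["ft_force"].round(2),"q",np.round(o["q"],2))
print("tool x",M[:,0].round(3),"y",M[:,1].round(3),"z",M[:,2].round(4))
if len(sys.argv)>4:
    t=np.array([float(a) for a in sys.argv[1:4]]); print("tool shift mm",((t-p)@M*1000).round(1))
    yaw=float(sys.argv[4]); 
    # half-turn free: want tool x along +-(cos,sin)
    for s in(1,-1):
        x=s*np.array([np.cos(np.radians(yaw)),np.sin(np.radians(yaw)),0]); T=np.stack([x,np.cross([0,0,-1],x),[0,0,-1]],1)
        rv=R.from_matrix(M.T@T).as_rotvec(); print("turn",rv.round(3))
        print("  after turn shift",((t-p)@T*1000).round(1))
E
python3 go.py .36 .30 .2 -14.2; python3 go.py .456 -.079 .12 -14.2
python3 - <<'E'
from h import *
c=dict(np.load("pics/side0.npz"))
def q(u,v,z): return ray(c,(u+.5)/6-.5+225,(v+.5)/6-.5+265,z)
f=q(62,364,.006);n=q(617,432,.006);m=q(683,257,.006)
d=(f-n)[:2];print(f,n,m,np.linalg.norm(d),np.degrees(np.arctan2(d[1],d[0])),np.linalg.norm(n-m))
print("scraper",(n+m)[:2]/2+d/np.linalg.norm(d)*.14)
# feeler from side crop (origin 315,205)
def q(u,v,z): return ray(c,(u+.5)/6-.5+315,(v+.5)/6-.5+205,z)
a=q(240,266,.053);b=q(328,275,.053);print("fin top corners +? ",a,b)
for k in[(241,266),(328,276),(325,290),(247,280)]:print(q(*k,.053))
c=dict(np.load("pics/top0.npz"));P=cloud(c)
# tall things
for z in(.1,.15,.2,.25):
    m=(P[...,2]>z)&(P[...,0]<.75)&(P[...,0]>.2)&(abs(P[...,1]-.2)<.6); Q=P[m]
    g=np.unique((Q[:,:2]/.05).round().astype(int),axis=0)*5
    print(z,g.tolist()[:60])
E
```

```text
t 0.1 p [0.1657 0.602  0.2217] w 0.0871 F [-0.08 -0.89  0.58] q [ 1.12  0.53  1.43 -0.    1.18 -0.18]
tool x [-0.964  0.266  0.   ] y [ 0.266  0.964 -0.002] z [-8.0e-04 -1.7e-03 -1.0e+00]
tool shift mm [-267.5 -239.5   22.1]
turn [-1.000e-03  3.000e-03  3.121e+00]
  after turn shift [262.5 245.1  21.7]
turn [-0.002 -0.    -0.021]
  after turn shift [-262.5 -245.1   21.7]
t 0.1 p [0.1657 0.602  0.2217] w 0.0871 F [-0.08 -0.89  0.58] q [ 1.12  0.53  1.43 -0.    1.18 -0.18]
tool x [-0.964  0.266  0.   ] y [ 0.266  0.964 -0.002] z [-8.0e-04 -1.7e-03 -1.0e+00]
tool shift mm [-460.8 -579.2  102.7]
turn [-1.000e-03  3.000e-03  3.121e+00]
  after turn shift [448.5 588.9 101.7]
turn [-0.002 -0.    -0.021]
  after turn shift [-448.5 -588.9  101.7]
[0.68823738 0.1709048  0.006     ] [0.50477355 0.19151468 0.006     ] [0.49378285 0.09059051 0.006     ] 0.18461783585106636 -6.409597086017064 0.10152085638757627
scraper [0.63840309 0.12542364]
fin top corners +?  [ 0.47250895 -0.08801906  0.053     ] [ 0.43832591 -0.08261155  0.053     ]
[ 0.47212335 -0.08804739  0.053     ]
[ 0.43829256 -0.08174013  0.053     ]
[ 0.43896476 -0.06958131  0.053     ]
[ 0.4690391  -0.07597989  0.053     ]
0.1 [[25, -10], [60, -30], [60, -25], [60, -20], [60, -15], [60, 55], [60, 60], [65, -30], [65, -25], [65, -20], [65, -15], [65, -10], [65, 50], [65, 55], [65, 60], [65, 65], [70, -30], [70, -25], [70, -20], [70, -15], [70, -10], [70, 15], [70, 20], [70, 40], [70, 45], [70, 60], [75, -30], [75, -25], [75, -20], [75, -15], [75, -10], [75, 10], [75, 15], [75, 20], [75, 40], [75, 45], [75, 55], [75, 60]]
0.15 [[25, -10], [70, -25], [70, -20], [70, 40], [70, 45], [75, -25], [75, -20], [75, 15], [75, 20], [75, 40], [75, 45], [75, 55], [75, 60]]
0.2 [[25, -10], [70, -25], [70, -20], [70, 40], [70, 45], [75, -25], [75, -20], [75, 40], [75, 45]]
0.25 [[25, -10], [70, 40], [70, 45], [75, 40], [75, 45]]
```

Both views agree within 2–3 mm: medium_grip ≈ (0.456, -0.080) with yaw -14°, scraper ≈ (0.639, 0.126) with yaw -6°. Moving to the feeler.

```bash
python3 -m inch '[{"dx":-20,"dy":-18},{"dx":-35,"dy":-31},{"dx":-35,"dy":-31},{"dx":-35,"dy":-31},{"dx":-35,"dy":-31},{"dx":-35,"dy":-31},{"dx":-35,"dy":-31},{"dx":-32,"dy":-31,"gripper":60}]' 30; python3 go.py .456 -.080 .10 -14.2
```

```text
t 0.1 p [0.1657 0.602  0.2217] w 0.0871 F [-0.08 -0.89  0.58] q [ 1.12  0.53  1.43 -0.    1.18 -0.18]
tool x [-0.964  0.266  0.   ] y [ 0.266  0.964 -0.002] z [-8.0e-04 -1.7e-03 -1.0e+00]
tool shift mm [-461.  -580.2  122.7]
turn [-1.000e-03  3.000e-03  3.121e+00]
  after turn shift [448.7 589.9 121.7]
turn [-0.002 -0.    -0.021]
  after turn shift [-448.7 -589.9  121.7]invalid input
```

```bash
python3 -m inch '[{"ax":0,"ay":0,"az":0,"dx":-20,"dy":-18,"dz":0,"gripper":60},{"ax":0,"ay":0,"az":0,"dx":-35,"dy":-31,"dz":0,"gripper":60},{"ax":0,"ay":0,"az":0,"dx":-35,"dy":-31,"dz":0,"gripper":60},{"ax":0,"ay":0,"az":0,"dx":-35,"dy":-31,"dz":0,"gripper":60},{"ax":0,"ay":0,"az":0,"dx":-35,"dy":-31,"dz":0,"gripper":60},{"ax":0,"ay":0,"az":0,"dx":-35,"dy":-31,"dz":0,"gripper":60},{"ax":0,"ay":0,"az":0,"dx":-35,"dy":-31,"dz":0,"gripper":60},{"ax":0,"ay":0,"az":0,"dx":-32,"dy":-31,"dz":0,"gripper":60}]' 30; python3 go.py .456 -.080 .10 -14.2
```

```text
time: 0.9
position: [0.357, 0.3047, 0.2224]
tool_rot: [0.134, 0.991, -0.0, 0.0]
ft_force: [0.9, 0.8, -1.0]
grip_width: 0.0527
t 0.9 p [0.357  0.3047 0.2224] w 0.0527 F [ 0.88  0.83 -1.01] q [ 0.47  0.32  1.81 -0.    1.01 -0.83]
tool x [-0.964  0.266 -0.   ] y [ 0.266  0.964 -0.   ] z [ 2.e-04 -1.e-04 -1.e+00]
tool shift mm [-197.6 -344.6  122.5]
turn [0.    0.    3.121]
  after turn shift [190.4 348.6 122.4]
turn [-0.     0.    -0.021]
  after turn shift [-190.4 -348.6  122.4]
```

```bash
python3 -m inch '[{"ax":0,"ay":0,"az":-0.021,"dx":-22,"dy":-38,"dz":0,"gripper":60},{"ax":0,"ay":0,"az":0,"dx":-24,"dy":-43,"dz":5,"gripper":60},{"ax":0,"ay":0,"az":0,"dx":-24,"dy":-43,"dz":5,"gripper":60},{"ax":0,"ay":0,"az":0,"dx":-24,"dy":-43,"dz":5,"gripper":60},{"ax":0,"ay":0,"az":0,"dx":-24,"dy":-43,"dz":5,"gripper":60},{"ax":0,"ay":0,"az":0,"dx":-24,"dy":-43,"dz":5,"gripper":60},{"ax":0,"ay":0,"az":0,"dx":-24,"dy":-43,"dz":5,"gripper":60},{"ax":0,"ay":0,"az":0,"dx":-22,"dy":-40,"dz":5,"gripper":60}]' 30; python3 - <<'E'
from h import *
from rig import optics
c=optics.camera("wrist");cv2.imwrite("pics/w1.png",c["img"][:,:,::-1]);np.savez("pics/w1.npz",**c);print(c["camera_matrix"],c["position"],c["attitude"])
E
python3 go.py .456 -.080 .10 -14.2
```

```text
time: 1.7
position: [0.4553, -0.068, 0.1873]
tool_rot: [0.124, 0.992, 0.0, 0.0]
ft_force: [0.0, -0.0, -0.1]
grip_width: 0.0523
[[371.64829954   0.         312.38183894]
 [  0.         371.64829954 241.34389399]
 [  0.           0.           1.        ]] [ 0.37907978 -0.04826334  0.34852745] [-0.11515311 -0.08849664  0.60748904  0.78093865]
t 1.75 p [ 0.4591 -0.0749  0.1871] w 0.0525 F [ 1.86 -4.74 -0.3 ] q [-0.4   0.37  1.87 -0.    0.9  -1.72]
tool x [-0.969  0.249 -0.006] y [ 0.249  0.969 -0.005] z [ 0.0047 -0.0061 -1.    ]
tool shift mm [ 2.2 -5.3 87.1]
turn [0.01  0.007 3.138]
  after turn shift [-1.7  5.7 87.1]
turn [-0.005  0.006 -0.004]
  after turn shift [ 1.7 -5.7 87.1]
```

View pics/w1.png

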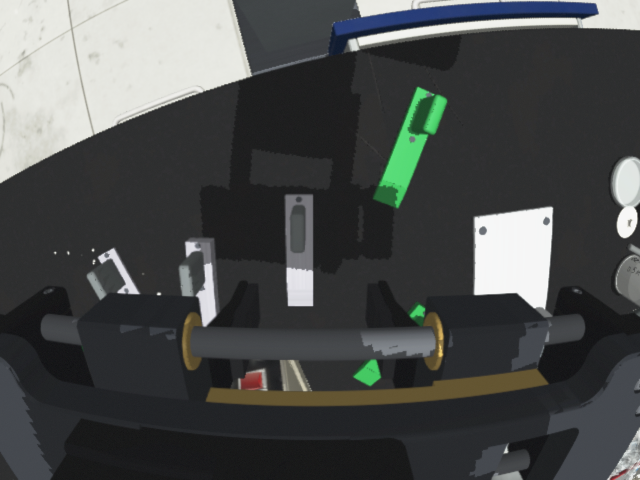

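The wrist view shows the medium feeler straight ahead at (298,250), with its fin top spanning about (298,205)–(298,250). Cross-checking with the fisheye model.

```bash
cat >> h.py <<'E'
def fray(c,u,v,z):
    K=c["camera_matrix"]; x=(u-K[0,2])/K[0,0]; y=(v-K[1,2])/K[1,1]; r=np.hypot(x,y)
    d=np.array([x/r*np.sin(r),-y/r*np.sin(r),-np.cos(r)]); d=R.from_quat(c["attitude"]).as_matrix()@d
    p=np.asarray(c["position"]); return p+d*(z-p[2])/d[2]
E
python3 - <<'E'
from h import *
c=dict(np.load("pics/w1.npz"))
cv2.imwrite("pics/w1c.png",cv2.resize(c["img"][185:315,260:340,::-1],None,fx=4.5,fy=4.5,interpolation=cv2.INTER_CUBIC))
a=[fray(c,*k,.009) for k in[(285,195.5),(312,195.5)]];b=[fray(c,*k,.005) for k in[(287,305),(313,305)]]
print(a,b);A=(a[0]+a[1])/2;B=(b[0]+b[1])/2;d=(B-A)[:2];L=np.linalg.norm(d);print(L,np.degrees(np.arctan2(d[1],d[0])),A[:2]+d*25/115)
E
```

```text
[array([ 0.42848179, -0.0875686 ,  0.009     ]), array([ 0.43470752, -0.06335231,  0.009     ])] [array([ 0.53874076, -0.11639576,  0.005     ]), array([ 0.54520163, -0.09041331,  0.005     ])]
0.11385890969293433 -14.207085264426489 [ 0.45558956 -0.08153526]
```

View pics/w1c.png

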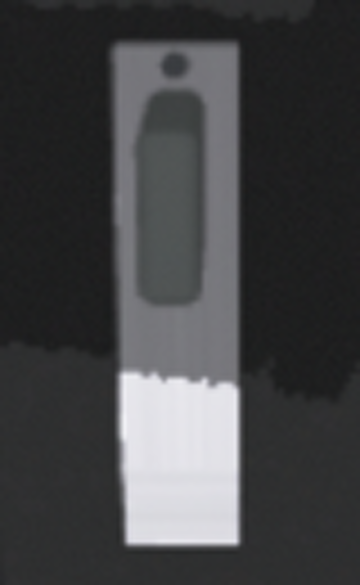

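```bash
python3 -m inch '[{"ax":0,"ay":0,"az":0,"dx":0,"dy":0,"dz":35,"gripper":60},{"ax":0,"ay":0,"az":0,"dx":0,"dy":0,"dz":35,"gripper":60},{"ax":0,"ay":0,"az":0,"dx":0,"dy":0,"dz":20,"gripper":60},{"ax":0,"ay":0,"az":0,"dx":0,"dy":0,"dz":0,"gripper":60},{"ax":0,"ay":0,"az":0,"dx":0,"dy":0,"dz":0,"gripper":60}]' 30;python3 go.py .456 -.0805 .017 -14.2
```

```text
time: 2.25
position: [0.455, -0.0655, 0.0975]
tool_rot: [0.124, 0.992, 0.0, -0.0]
ft_force: [0.1, -0.1, 0.6]
grip_width: 0.0524
t 2.25 p [ 0.455  -0.0655  0.0975] w 0.0524 F [ 0.06 -0.12  0.64] q [-0.39  0.53  1.95 -0.    0.66 -1.71]
tool x [-0.969  0.245  0.001] y [0.245 0.969 0.   ] z [-9.e-04  3.e-04 -1.e+00]
tool shift mm [ -4.7 -14.3  80.5]
turn [ 1.000e-03  0.000e+00 -3.141e+00]
  after turn shift [ 4.7 14.3 80.5]
turn [ 0.    -0.001  0.   ]
  after turn shift [ -4.7 -14.3  80.5]
```

```bash
python3 -m inch '[{"ax":0,"ay":0,"az":0,"dx":-4.7,"dy":-14.3,"dz":10,"gripper":60},{"ax":0,"ay":0,"az":0,"dx":0,"dy":0,"dz":20,"gripper":60},{"ax":0,"ay":0,"az":0,"dx":0,"dy":0,"dz":20,"gripper":60},{"ax":0,"ay":0,"az":0,"dx":0,"dy":0,"dz":20,"gripper":60},{"ax":0,"ay":0,"az":0,"dx":0,"dy":0,"dz":10,"gripper":60},{"ax":0,"ay":0,"az":0,"dx":0,"dy":0,"dz":0,"gripper":60}]' 30;python3 go.py .456 -.0805 .017 -14.2
```

```text
time: 2.85
position: [0.4562, -0.0812, 0.017]
tool_rot: [0.124, 0.992, 0.0, -0.0]
ft_force: [-1.0, -0.2, -0.1]
grip_width: 0.0519
t 2.85 p [ 0.4562 -0.0812  0.017 ] w 0.0519 F [-0.96 -0.17 -0.12] q [-0.42  0.7   1.98 -0.    0.46 -1.74]
tool x [-0.969  0.246  0.001] y [0.246 0.969 0.   ] z [-6.e-04  2.e-04 -1.e+00]
tool shift mm [ 0.4  0.7 -0. ]
turn [-1.000e-03 -0.000e+00  3.141e+00]
  after turn shift [-0.4 -0.7 -0. ]
turn [ 0.    -0.001 -0.   ]
  after turn shift [ 0.4  0.7 -0. ]
```

```bash
python3 -m inch '[{"ax":0,"ay":0,"az":0,"dx":0,"dy":0,"dz":0,"gripper":5},{"ax":0,"ay":0,"az":0,"dx":0,"dy":0,"dz":0,"gripper":5},{"ax":0,"ay":0,"az":0,"dx":0,"dy":0,"dz":0,"gripper":5},{"ax":0,"ay":0,"az":0,"dx":0,"dy":0,"dz":0,"gripper":5},{"ax":0,"ay":0,"az":0,"dx":0,"dy":0,"dz":0,"gripper":5},{"ax":0,"ay":0,"az":0,"dx":0,"dy":0,"dz":0,"gripper":5},{"ax":0,"ay":0,"az":0,"dx":0,"dy":0,"dz":0,"gripper":5},{"ax":0,"ay":0,"az":0,"dx":0,"dy":0,"dz":0,"gripper":5}]' 30;python3 go.py .456 -.0805 .017 -14.2
```

```text
time: 3.65
position: [0.4562, -0.0807, 0.0177]
tool_rot: [0.124, 0.992, -0.0, 0.0]
ft_force: [0.1, -0.3, 2.4]
grip_width: 0.0119
t 3.65 p [ 0.4562 -0.0807  0.0177] w 0.0119 F [ 0.13 -0.32  2.36] q [-0.42  0.7   1.98 -0.    0.46 -1.74]
tool x [-0.969  0.245 -0.   ] y [ 0.245  0.969 -0.   ] z [ 3.e-04 -1.e-04 -1.e+00]
tool shift mm [0.3 0.2 0.7]
turn [-0.    -0.    -3.141]
  after turn shift [-0.3 -0.2  0.7]
turn [-0.  0.  0.]
  after turn shift [0.3 0.2 0.7]
```

Gripped: opening 11.9 mm matches the fin. Lifting and carrying it to the bed.

```bash
python3 -m inch '[{"ax":0,"ay":0,"az":0,"dx":0,"dy":0,"dz":-10,"gripper":5},{"ax":0,"ay":0,"az":0,"dx":0,"dy":0,"dz":-30,"gripper":5},{"ax":0,"ay":0,"az":0,"dx":0,"dy":0,"dz":-40,"gripper":5},{"ax":0,"ay":0,"az":0,"dx":0,"dy":0,"dz":-25,"gripper":5},{"ax":0,"ay":0,"az":-0.07,"dx":0,"dy":0,"dz":0,"gripper":5},{"ax":0,"ay":0,"az":-0.073,"dx":0,"dy":0,"dz":0,"gripper":5},{"ax":0,"ay":0,"az":0,"dx":0,"dy":0,"dz":0,"gripper":5}]' 30;python3 go.py .5256 .1379 .06 -6
```

```text
time: 4.35
position: [0.4559, -0.0806, 0.1233]
tool_rot: [0.052, 0.999, -0.0, 0.0]
ft_force: [0.6, 0.5, -1.2]
grip_width: 0.0115
t 4.35 p [ 0.4559 -0.0806  0.1233] w 0.0115 F [ 0.59  0.5  -1.17] q [-0.42  0.48  1.93 -0.    0.73 -1.88]
tool x [-0.995  0.105 -0.   ] y [ 0.105  0.995 -0.   ] z [ 5.e-04 -2.e-04 -1.e+00]
tool shift mm [-46.4 224.6  63.2]
turn [1.000e-03 0.000e+00 3.141e+00]
  after turn shift [  46.5 -224.6   63.3]
turn [-0.  0. -0.]
  after turn shift [-46.5 224.6  63.3]
```

```bash
python3 -m inch '[{"ax":0,"ay":0,"az":0,"dx":-5,"dy":22,"dz":0,"gripper":5},{"ax":0,"ay":0,"az":0,"dx":-8,"dy":40,"dz":0,"gripper":5},{"ax":0,"ay":0,"az":0,"dx":-9,"dy":45,"dz":0,"gripper":5},{"ax":0,"ay":0,"az":0,"dx":-9,"dy":45,"dz":0,"gripper":5},{"ax":0,"ay":0,"az":0,"dx":-8,"dy":40,"dz":0,"gripper":5},{"ax":0,"ay":0,"az":0,"dx":-7.4,"dy":32.6,"dz":20,"gripper":5},{"ax":0,"ay":0,"az":0,"dx":0,"dy":0,"dz":30,"gripper":5},{"ax":0,"ay":0,"az":0,"dx":0,"dy":0,"dz":13,"gripper":5}]' 30;python3 -m inch '[{"ax":0,"ay":0,"az":0,"dx":0,"dy":0,"dz":10,"gripper":5},{"ax":0,"ay":0,"az":0,"dx":0,"dy":0,"dz":0,"gripper":5}]'; python3 - <<'E'
from h import *
from rig import optics
for n in["top","side"]:
    c=optics.camera(n);np.savez(f"pics/{n}2.npz",**c)
    a,b,e,f={"top":(190,160,340,280),"side":(220,230,380,350)}[n]
    cv2.imwrite(f"pics/{n}2c.png",cv2.resize(c["img"][b:f,a:e,::-1],None,fx=5,fy=5,interpolation=cv2.INTER_CUBIC))
E
python3 go.py .5256 .1379 .0235 -6
```

```text
time: 5.15
position: [0.5239, 0.1389, 0.0574]
tool_rot: [0.052, 0.999, -0.0, -0.002]
ft_force: [-1.2, 0.8, -1.8]
grip_width: 0.0115
time: 5.35
position: [0.5246, 0.137, 0.0484]
tool_rot: [0.053, 0.999, -0.0, -0.002]
ft_force: [0.0, -0.5, -1.1]
grip_width: 0.012
t 5.45 p [0.526  0.1371 0.05  ] w 0.0119 F [-0.36 -0.14 -0.22] q [ 0.05  0.68  1.77 -0.    0.69 -1.42]
tool x [-0.994  0.106 -0.   ] y [0.106 0.994 0.   ] z [ 3.e-04 -0.e+00 -1.e+00]
tool shift mm [ 0.5  0.8 26.5]
turn [ 0.   -0.    3.14]
  after turn shift [-0.5 -0.8 26.5]
turn [ 0.     0.    -0.002]
  after turn shift [ 0.5  0.8 26.5]
```

View pics/top2c.png

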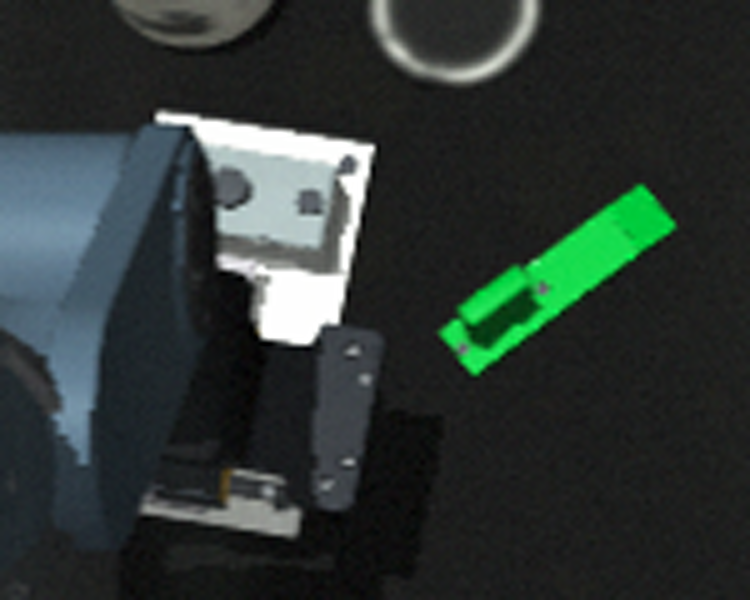

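View pics/side2c.png

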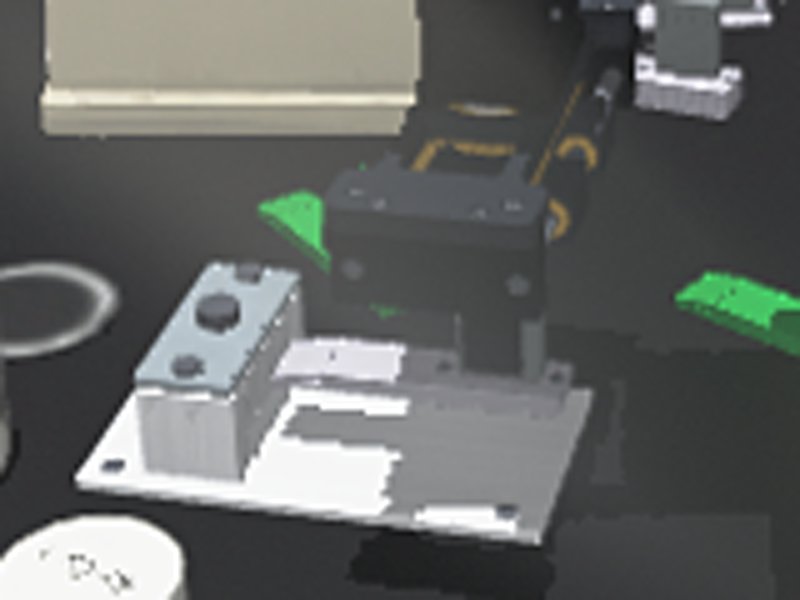

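```bash
python3 -m inch '[{"ax":0,"ay":0,"az":0,"dx":3.5,"dy":0.5,"dz":8,"gripper":5},{"ax":0,"ay":0,"az":0,"dx":0,"dy":0,"dz":12,"gripper":5},{"ax":0,"ay":0,"az":0,"dx":0,"dy":0,"dz":5,"gripper":5},{"ax":0,"ay":0,"az":0,"dx":0,"dy":0,"dz":0,"gripper":5},{"ax":0,"ay":0,"az":0,"dx":0,"dy":0,"dz":0,"gripper":5}]' 30;python3 -m inch '[{"ax":0,"ay":0,"az":0,"dx":0,"dy":0,"dz":1,"gripper":5},{"ax":0,"ay":0,"az":0,"dx":0,"dy":0,"dz":0,"gripper":5},{"ax":0,"ay":0,"az":0,"dx":0,"dy":0,"dz":0,"gripper":5}]'; python3 -m inch '[{"ax":0,"ay":0,"az":0,"dx":0,"dy":0,"dz":1,"gripper":5},{"ax":0,"ay":0,"az":0,"dx":0,"dy":0,"dz":0,"gripper":5},{"ax":0,"ay":0,"az":0,"dx":0,"dy":0,"dz":0,"gripper":5}]'
```

```text
time: 5.95
position: [0.5223, 0.1386, 0.0242]
tool_rot: [0.052, 0.999, -0.0, -0.0]
ft_force: [0.6, 0.0, -1.3]
grip_width: 0.0116
time: 6.25
position: [0.5225, 0.1387, 0.0236]
tool_rot: [0.052, 0.999, 0.0, 0.0]
ft_force: [-0.2, 0.2, -0.1]
grip_width: 0.0118
time: 6.55
position: [0.5225, 0.1387, 0.0236]
tool_rot: [0.052, 0.999, 0.0, 0.0]
ft_force: [-2.1, -1.0, 6.3]
grip_width: 0.0122
```

The feeler touched the bed at TCP z 0.0236 with about 6 N. Checking before the slide.

```bash
python3 - <<'E'
from h import *
from rig import optics
c=optics.camera("side");np.savez("pics/side3.npz",**c)
a,b,e,f=(220,265,350,345)
cv2.imwrite("pics/side3c.png",cv2.resize(c["img"][b:f,a:e,::-1],None,fx=6,fy=6,interpolation=cv2.INTER_CUBIC))
c=optics.camera("wrist");cv2.imwrite("pics/w3.png",c["img"][:,:,::-1]);np.savez("pics/w3.npz",**c)
E
```

```text
(no output)
```

View pics/side3c.png

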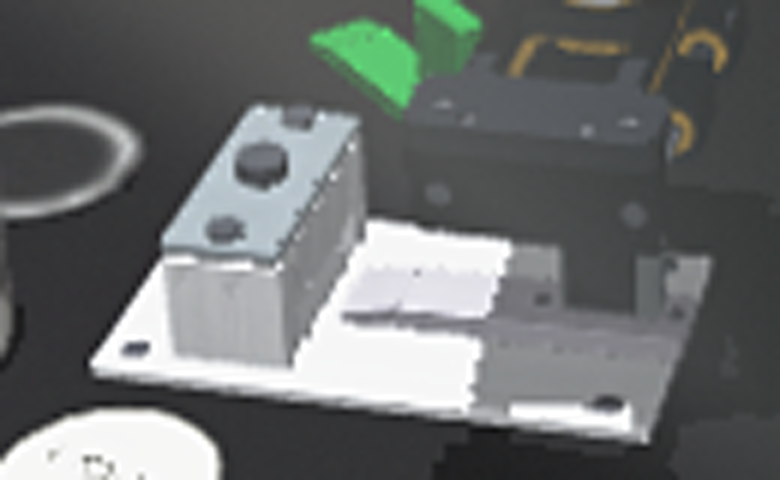

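View pics/w3.png

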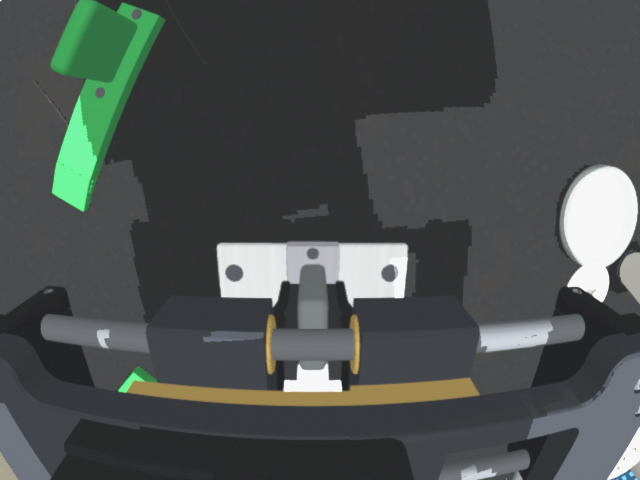

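The blade lies flat and straight. In the wrist view it is centred on the bed (bed edges at 218 and 407, blade edges at 287 and 339), and its nose is just before the bridge. Sliding it in.

```bash
python3 -m inch '[{"ax":0,"ay":0,"az":0,"dx":-3,"dy":0,"dz":0,"gripper":5},{"ax":0,"ay":0,"az":0,"dx":-5,"dy":0,"dz":0,"gripper":5},{"ax":0,"ay":0,"az":0,"dx":-5,"dy":0,"dz":0,"gripper":5},{"ax":0,"ay":0,"az":0,"dx":-4,"dy":0,"dz":0,"gripper":5},{"ax":0,"ay":0,"az":0,"dx":-4,"dy":0,"dz":0,"gripper":5},{"ax":0,"ay":0,"az":0,"dx":-4,"dy":0,"dz":0,"gripper":5}]' 30; python3 -m inch '[{"ax":0,"ay":0,"az":0,"dx":-4,"dy":0,"dz":0,"gripper":5},{"ax":0,"ay":0,"az":0,"dx":-4,"dy":0,"dz":0,"gripper":5},{"ax":0,"ay":0,"az":0,"dx":-4,"dy":0,"dz":0,"gripper":5}]'; python3 -m inch '[{"ax":0,"ay":0,"az":0,"dx":-4,"dy":0,"dz":0,"gripper":5},{"ax":0,"ay":0,"az":0,"dx":-4,"dy":0,"dz":0,"gripper":5},{"ax":0,"ay":0,"az":0,"dx":-4,"dy":0,"dz":0,"gripper":5}]';python3 go.py .5888 .1317 .0228 -6
```

```text
time: 7.25
position: [0.5408, 0.1366, 0.0235]
tool_rot: [0.052, 0.999, -0.0, -0.006]
ft_force: [-10.0, 0.6, 14.5]
grip_width: 0.0115
time: 7.55
position: [0.5522, 0.1354, 0.0235]
tool_rot: [0.052, 0.999, -0.0, -0.007]
ft_force: [-17.9, 1.7, 20.9]
grip_width: 0.0117
time: 7.85
position: [0.5585, 0.1346, 0.0233]
tool_rot: [0.052, 0.999, -0.001, -0.013]
ft_force: [-19.8, 2.1, 23.0]
grip_width: 0.0119
t 7.85 p [0.5585 0.1346 0.0233] w 0.0119 F [-19.75   2.1   22.95] q [ 0.04  0.76  1.68  0.    0.73 -1.43]
tool x [-0.994  0.104  0.026] y [ 0.104  0.995 -0.002] z [-2.560e-02  3.000e-04 -9.997e-01]
tool shift mm [-30.4   0.3  -0.3]
turn [ 0.04  -0.004 -3.141]
  after turn shift [30.4 -0.3  0.5]
turn [-0.002 -0.026  0.   ]
  after turn shift [-30.4   0.3   0.5]
```

```bash
python3 -m inch '[{"ax":0,"ay":0,"az":0,"dx":0,"dy":0,"dz":-1,"gripper":5},{"ax":0,"ay":0,"az":0,"dx":0,"dy":0,"dz":0,"gripper":5},{"ax":0,"ay":0,"az":0,"dx":0,"dy":0,"dz":0,"gripper":5}]';python3 go.py .5888 .1317 .0228 -6
python3 - <<'E'
from h import *
from rig import optics
c=optics.camera("side");np.savez("pics/side4.npz",**c)
a,b,e,f=(220,265,350,345)
cv2.imwrite("pics/side4c.png",cv2.resize(c["img"][b:f,a:e,::-1],None,fx=6,fy=6,interpolation=cv2.INTER_CUBIC))
E
```

```text
time: 8.15
position: [0.5664, 0.134, 0.0234]
tool_rot: [0.052, 0.999, -0.0, -0.005]
ft_force: [-7.7, 0.4, 5.8]
grip_width: 0.0119
t 8.15 p [0.5664 0.134  0.0234] w 0.0119 F [-7.68  0.4   5.77] q [ 0.04  0.76  1.67  0.    0.72 -1.43]
tool x [-0.994  0.105  0.01 ] y [ 0.105  0.995 -0.001] z [-9.8e-03  2.0e-04 -1.0e+00]
tool shift mm [-22.5   0.1   0.4]
turn [ 1.500e-02 -1.000e-03 -3.142e+00]
  after turn shift [22.5 -0.1  0.6]
turn [-0.001 -0.01   0.   ]
  after turn shift [-22.5   0.1   0.6]
```

View pics/side4c.png

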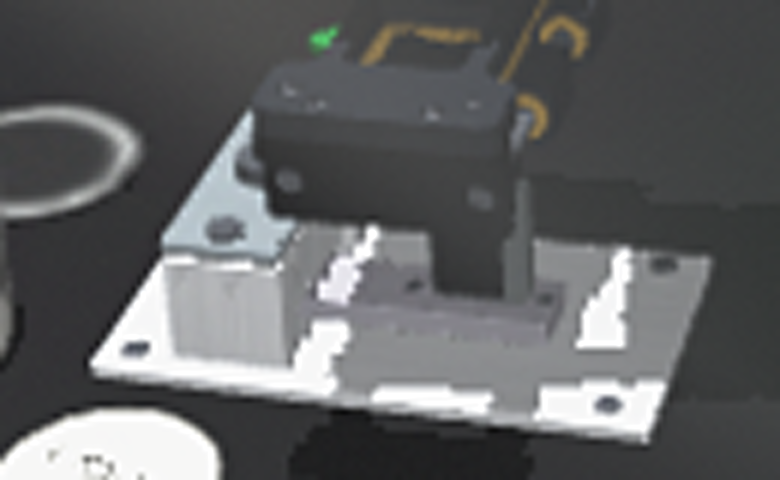

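The feeler is flat under the bridge and still moving forward, and the force has eased to about 8 N. Continuing more slowly.

```bash
python3 -m inch '[{"ax":0,"ay":0,"az":0,"dx":-2,"dy":0,"dz":0,"gripper":5},{"ax":0,"ay":0,"az":0,"dx":-2,"dy":0,"dz":0,"gripper":5},{"ax":0,"ay":0,"az":0,"dx":-2,"dy":0,"dz":0,"gripper":5},{"ax":0,"ay":0,"az":0,"dx":-2,"dy":0,"dz":0,"gripper":5},{"ax":0,"ay":0,"az":0,"dx":-2,"dy":0,"dz":0,"gripper":5},{"ax":0,"ay":0,"az":0,"dx":-2,"dy":0,"dz":0,"gripper":5},{"ax":0,"ay":0,"az":0,"dx":-2,"dy":0,"dz":0,"gripper":5}]';python3 -m inch '[{"ax":0,"ay":0,"az":0,"dx":-2,"dy":0,"dz":0,"gripper":5},{"ax":0,"ay":0,"az":0,"dx":-2,"dy":0,"dz":0,"gripper":5},{"ax":0,"ay":0,"az":0,"dx":-2,"dy":0,"dz":0,"gripper":5},{"ax":0,"ay":0,"az":0,"dx":0,"dy":0,"dz":0,"gripper":5},{"ax":0,"ay":0,"az":0,"dx":0,"dy":0,"dz":0,"gripper":5}]';python3 go.py .5888 .1317 .0228 -6
```

```text
time: 8.9
position: [0.5783, 0.1326, 0.0234]
tool_rot: [0.052, 0.999, -0.0, -0.007]
ft_force: [-10.4, 1.2, 9.1]
grip_width: 0.0116
time: 9.4
position: [0.5854, 0.1319, 0.0234]
tool_rot: [0.052, 0.999, -0.0, -0.006]
ft_force: [-8.2, 0.2, 7.7]
grip_width: 0.0118
t 9.4 p [0.5854 0.1319 0.0234] w 0.0118 F [-8.18  0.18  7.72] q [ 0.04  0.78  1.62  0.    0.76 -1.43]
tool x [-0.994  0.104  0.012] y [ 0.104  0.995 -0.001] z [-1.190e-02  2.000e-04 -9.999e-01]
tool shift mm [-3.4  0.2  0.5]
turn [ 1.900e-02 -2.000e-03 -3.142e+00]
  after turn shift [ 3.4 -0.2  0.6]
turn [-0.001 -0.012  0.   ]
  after turn shift [-3.4  0.2  0.6]
```

```bash
python3 - <<'E'
from h import *
from rig import optics
for n in["top","side"]:
    c=optics.camera(n);np.savez(f"pics/{n}5.npz",**c)
    a,b,e,f={"top":(195,170,295,260),"side":(220,265,330,345)}[n]
    cv2.imwrite(f"pics/{n}5c.png",cv2.resize(c["img"][b:f,a:e,::-1],None,fx=6,fy=6,interpolation=cv2.INTER_CUBIC))
E
```

```text
(no output)
```

View pics/top5c.png

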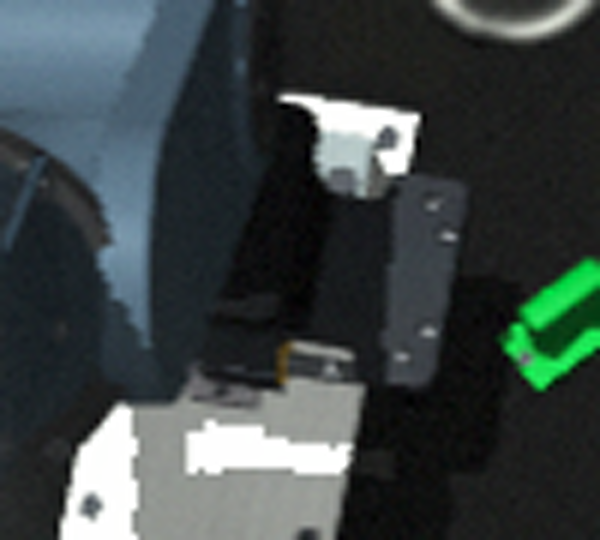

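View pics/side5c.png

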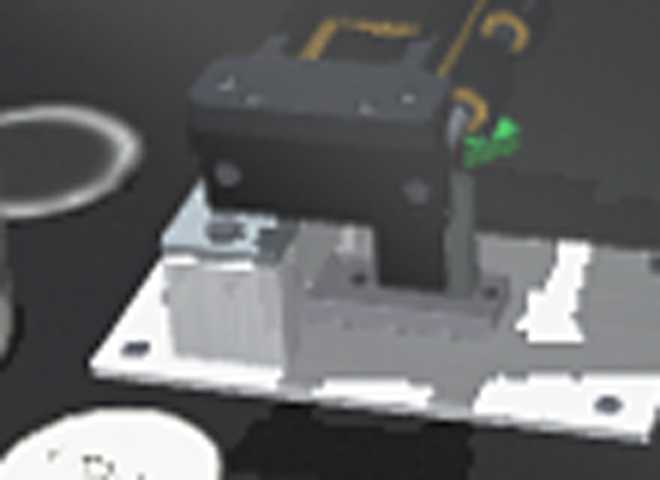

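```bash
python3 - <<'E'
from h import *
c=dict(np.load("pics/side5.npz"))
X=np.array([np.cos(np.radians(-6)),np.sin(np.radians(-6))]);Y=np.array([-X[1],X[0]])
for k,z in[((500,318),.015),((497,332),.006),((508,291),.015)]:
    p=ray(c,(k[0]+.5)/6-.5+220,(k[1]+.5)/6-.5+265,z)[:2]-[.639,.126]; print(p@X,p@Y)
E
```

```text
-0.08283192777397017 0.011971238489436544
-0.08011587462531017 0.007136630328853339
-0.08128792255201593 -0.0038091317407376317
```

The back end measures about -81 mm, so the nose is about 14–16 mm past the far face. I'll go 4 mm further, relax the arm, then release.

```bash
python3 -m inch '[{"ax":0,"ay":0,"az":0,"dx":-2,"dy":0,"dz":0,"gripper":5},{"ax":0,"ay":0,"az":0,"dx":-2,"dy":0,"dz":0,"gripper":5},{"ax":0,"ay":0,"az":0,"dx":0,"dy":0,"dz":0,"gripper":5},{"ax":0,"ay":0,"az":0,"dx":0,"dy":0,"dz":0,"gripper":5}]';python3 -m inch '[{"ax":0,"ay":0,"az":0,"dx":2,"dy":0,"dz":0,"gripper":5},{"ax":0,"ay":0,"az":0,"dx":1.5,"dy":0,"dz":0,"gripper":5},{"ax":0,"ay":0,"az":0,"dx":0,"dy":0,"dz":0,"gripper":5},{"ax":0,"ay":0,"az":0,"dx":0,"dy":0,"dz":0,"gripper":5}]'
```

```text
time: 9.9
position: [0.5895, 0.1315, 0.0234]
tool_rot: [0.052, 0.999, -0.0, -0.006]
ft_force: [-9.0, 1.6, 8.0]
grip_width: 0.0122
time: 10.3
position: [0.5896, 0.1315, 0.0234]
tool_rot: [0.052, 0.999, -0.0, -0.002]
ft_force: [-5.6, 0.1, 6.4]
grip_width: 0.0121
```

```bash
python3 -m inch '[{"ax":0,"ay":0,"az":0,"dx":2,"dy":0,"dz":-0.4,"gripper":5},{"ax":0,"ay":0,"az":0,"dx":0.5,"dy":0,"dz":0,"gripper":5},{"ax":0,"ay":0,"az":0,"dx":0,"dy":0,"dz":0,"gripper":5},{"ax":0,"ay":0,"az":0,"dx":0,"dy":0,"dz":0,"gripper":5}]';python3 go.py .5888 .1317 .0228 -6
```

```text
time: 10.7
position: [0.5894, 0.1316, 0.0236]
tool_rot: [0.052, 0.999, -0.0, 0.0]
ft_force: [-1.2, -0.9, -3.7]
grip_width: 0.0116
t 10.7 p [0.5894 0.1316 0.0236] w 0.0116 F [-1.21 -0.92 -3.73] q [ 0.03  0.78  1.62 -0.    0.75 -1.43]
tool x [-0.995  0.105 -0.001] y [0.105 0.995 0.   ] z [ 6.e-04 -1.e-04 -1.e+00]
tool shift mm [0.7 0.1 0.8]
turn [ 1.000e-03 -0.000e+00  3.141e+00]
  after turn shift [-0.7 -0.1  0.8]
turn [ 0.     0.001 -0.   ]
  after turn shift [0.7 0.1 0.8]
```

Forces are relaxed. Opening slowly to about 50 % (44 mm), then retracting.

```bash
python3 -m inch '[{"ax":0,"ay":0,"az":0,"dx":0,"dy":0,"dz":0.2,"gripper":16},{"ax":0,"ay":0,"az":0,"dx":0,"dy":0,"dz":0,"gripper":20},{"ax":0,"ay":0,"az":0,"dx":0,"dy":0,"dz":0,"gripper":50},{"ax":0,"ay":0,"az":0,"dx":0,"dy":0,"dz":0,"gripper":50},{"ax":0,"ay":0,"az":0,"dx":0,"dy":0,"dz":0,"gripper":50},{"ax":0,"ay":0,"az":0,"dx":0,"dy":0,"dz":0,"gripper":50}]' ;python3 go.py .5888 .1317 .0228 -6; python3 -m inch '[{"ax":0,"ay":0,"az":0,"dx":0,"dy":0,"dz":-10,"gripper":50},{"ax":0,"ay":0,"az":0,"dx":0,"dy":0,"dz":-30,"gripper":50},{"ax":0,"ay":0,"az":0,"dx":0,"dy":0,"dz":-40,"gripper":50},{"ax":0,"ay":0,"az":0,"dx":0,"dy":0,"dz":-40,"gripper":50},{"ax":0,"ay":0,"az":0,"dx":20,"dy":0,"dz":-30,"gripper":50},{"ax":0,"ay":0,"az":0,"dx":40,"dy":0,"dz":0,"gripper":50},{"ax":0,"ay":0,"az":0,"dx":40,"dy":0,"dz":0,"gripper":50},{"ax":0,"ay":0,"az":0,"dx":40,"dy":0,"dz":0,"gripper":50}]'
```

```text
time: 11.3
position: [0.5891, 0.1317, 0.0239]
tool_rot: [0.052, 0.999, 0.0, 0.0]
ft_force: [0.3, -0.5, 0.1]
grip_width: 0.0397
t 11.3 p [0.5891 0.1317 0.0239] w 0.0397 F [ 0.28 -0.49  0.09] q [ 0.03  0.77  1.62 -0.    0.75 -1.43]
tool x [-0.995  0.105 -0.   ] y [0.105 0.995 0.   ] z [ 4.e-04 -0.e+00 -1.e+00]
tool shift mm [ 0.3 -0.   1.1]
turn [ 1.000e-03 -0.000e+00  3.142e+00]
  after turn shift [-0.3  0.   1.1]
turn [ 0.  0. -0.]
  after turn shift [ 0.3 -0.   1.1]
time: 12.1
position: [0.4485, 0.1464, 0.1748]
tool_rot: [0.053, 0.999, 0.0, 0.001]
ft_force: [-0.0, 0.3, -0.1]
grip_width: 0.043
```

```bash
python3 -m inch '[{"ax":0,"ay":0,"az":0,"dx":0,"dy":-20,"dz":0,"gripper":50},{"ax":0,"ay":0,"az":0,"dx":0,"dy":-40,"dz":0,"gripper":50},{"ax":0,"ay":0,"az":0,"dx":0,"dy":-40,"dz":0,"gripper":50},{"ax":0,"ay":0,"az":0,"dx":0,"dy":-40,"dz":0,"gripper":50},{"ax":0,"ay":0,"az":0,"dx":0,"dy":-40,"dz":0,"gripper":50},{"ax":0,"ay":0,"az":0,"dx":0,"dy":-40,"dz":0,"gripper":50},{"ax":0,"ay":0,"az":0,"dx":0,"dy":-20,"dz":0,"gripper":50}]'; python3 - <<'E'
from h import *
from rig import optics
for n in["top","side"]:
    c=optics.camera(n);np.savez(f"pics/{n}6.npz",**c)
    a,b,e,f={"top":(195,170,275,275),"side":(220,265,340,345)}[n];s=5.5 if n=="top" else 6
    cv2.imwrite(f"pics/{n}6c.png",cv2.resize(c["img"][b:f,a:e,::-1],None,fx=s,fy=s,interpolation=cv2.INTER_CUBIC))
E
```

```text
time: 12.8
position: [0.4249, -0.0954, 0.1746]
tool_rot: [0.054, 0.999, -0.001, 0.001]
ft_force: [0.5, -1.0, -0.1]
grip_width: 0.0432
```

View pics/top6c.png

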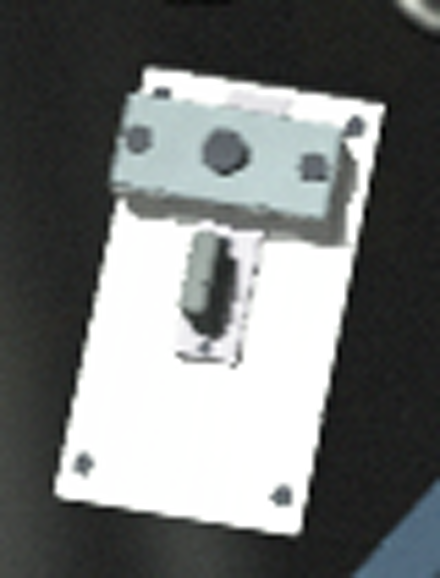

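View pics/side6c.png

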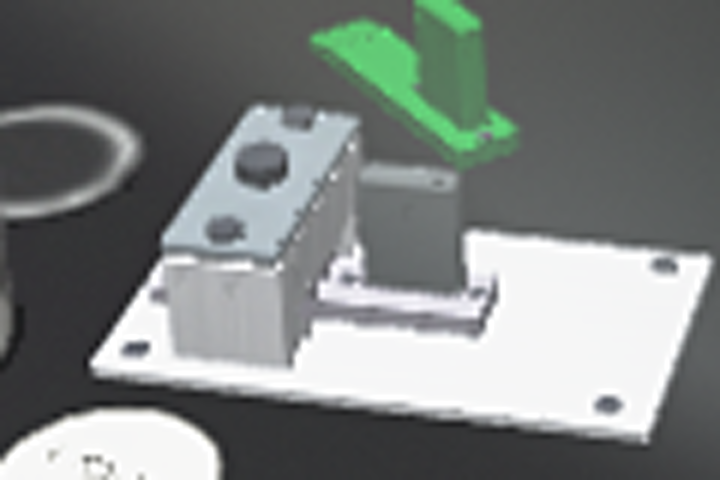

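The top view shows the nose past the bridge at about (262,100) in the crop, and the blade lying flat and straight. Quick measurement and check on the other feelers.

```bash
python3 - <<'E'
from h import *
c=dict(np.load("pics/top6.npz"))
X=np.array([np.cos(np.radians(-6)),np.sin(np.radians(-6))]);Y=np.array([-X[1],X[0]])
for n,k,z in[("noseL",(232,88),.011),("noseR",(294,97),.011),("backL",(178,355),.015),("backR",(238,364),.015),("bedfarL",(145,68),.006),("bedfarR",(385,103),.006)]:
    p=ray(c,(k[0]+.5)/5.5-.5+195,(k[1]+.5)/5.5-.5+170,z)[:2]-[.639,.126]; print(n,(p@X*1000).round(1),(p@Y*1000).round(1))
d=np.load("pics/top0.npz")["img"];e=c["img"]
cv2.imwrite("pics/top6f.png",e[:,:,::-1])
s=dict(np.load("pics/side6.npz"));cv2.imwrite("pics/s6f.png",s["img"][:,:,::-1])
P=cloud(s)[293:313,278:300].reshape(-1,3); print(np.percentile(P[:,2],[90,95,98]))
E
python3 go.py
```

```text
noseL 41.5 13.1
noseR 41.9 -13.0
backL -74.6 11.6
backR -74.3 -13.2
bedfarL 45.7 51.7
bedfarR 46.9 -49.9
[0.05889    0.06018574 0.06087443]
t 12.9 p [ 0.4253 -0.0951  0.1746] w 0.0439 F [-0.59  0.16 -0.33] q [-0.48  0.35  1.94 -0.    0.84 -1.94]
tool x [-0.994  0.109 -0.002] y [ 0.109  0.994 -0.001] z [ 0.0022 -0.0016 -1.    ]
```

View pics/top6f.png

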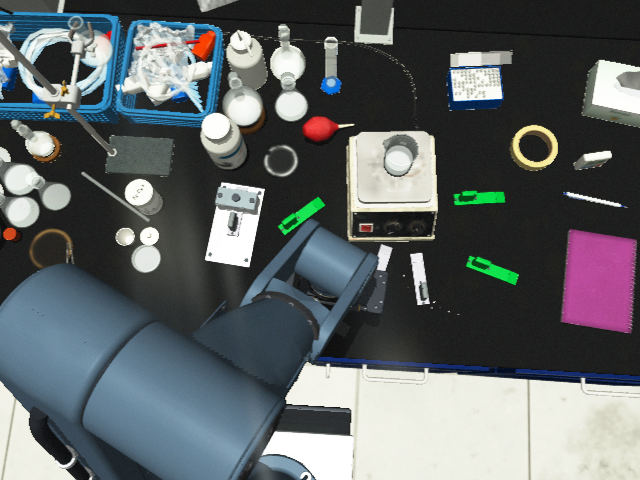

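```bash
python3 -c "
from rig import robot
print(robot.hand_in())"
```

```text
the job is handed in; nothing more can be done
None
```

The medium feeler is through the gap under the scraper bar, released and lying flat on the bed. I handed the job in at about 13 s of the 48 s allowed.

- **What I did:** I identified the medium feeler by its blade height of about 9–10 mm and gripped it by the fin. I set it on the bed on the robot's side of the bridge, then slid it nose first under the bar. After releasing it I moved the arm clear.
- **Final position:** The last pictures put the nose about 20 mm beyond the far face of the bridge. The blade is centred within about 1 mm and straight. The fin is in front of the bridge.
- **Bar:** I could not see the bar resting on the blade. I infer it from the geometry, because the full-thickness part of the blade reaches past it.
- **Other feelers:** The thin one is where it lay. The thick one was partly hidden by the arm in the last picture, and its visible end had not moved. I never touched either of them or the green look-alikes I passed.
- **Forces:** The slide pulled more than a light drag at one point, about 20 N along the passage with 23 N upward. I was pressing the feeler into the bed. Lifting slightly and going slower brought this down to about 8–10 N. Forces were near zero after release.
- **Disagreement:** Mid-slide, the side camera put the feeler about 1–2 mm further back than the arm's own reading, which is within the calibration error.

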